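Lock the swivel shoe stand with its pin

TASK

Lock the swivel stand: take the red-headed pin out of its wooden rest, put it down the stand's green guide tube and feel about gently with its tip over the hidden black index disc until it drops into the hole, then push it fully home, let it go only once it is home, and draw the hand away. Don't lean hard on the stand, and leave the insoles, tack tin, thread spool and wax cake where they are.

Things in the scene. Friction and masses are not known exactly. Their poses are not given: they have to be found in the camera images.
- locking_pin: the loose steel locking pin, 106 mm long, about 0.12 kg, standing upright in the rest; origin at the centre of its tip (lower end), z up along the pin. Round shank 12 mm in diameter, its tip edge chamfered (2 mm wide, 2.5 mm high); dark collar 22 mm across from 65 to 70 mm above the tip, then the red head
- pin_head (a point): centre of the pin's red head, 88 mm above the tip on the pin's axis. The head is the place to grip: 24 x 24 mm square, from 70 to 106 mm above the tip, its flat sides facing along the pin's own x and y
- pin_tip (a point): centre of the pin's tip (lower end)
- pin_rest: light wooden rest block 70 x 60 x 45 mm, fixed to the leaf; origin at the centre of its underside. The pin stands loosely in a 15 mm hole in the middle of its top, 40 mm deep, and lifts straight out
- swivel_stand: green cast swivel stand, fixed to the leaf; origin at the centre of the underside of its 100 x 100 x 32 mm housing, on the axis of the upright guide tube that stands on it, z up. On its +y side, 102 mm from the tube, a round wooden platform 104 mm across, top 50 mm above the underside, carries the insoles
- tube_mouth (a point): centre of the open mouth of the guide tube (outer diameter about 56 mm, bore about 40 mm, smooth), 64 mm above the stand's underside, on the tube's axis. With the pin home its red head stays 10 mm above this mouth
- disc_face (a point): middle of the flat black index disc that closes the tube 40 mm below its mouth (24 mm above the stand's underside). NOT the hole: its one round blind hole, 14 mm in diameter and 20 mm deep, black on black, has its centre 3 to 7 mm off this point in an unknown direction, different each time. The disc is firm: it neither turns nor gives when searched with the pin
- insoles_on_platform: thin stack of grey-brown insole boards, 115 x 76 x 6 mm, loose on the stand's platform; origin at the centre of its underside
- tack_tin: open grey tin of tacks, 64 mm across, 20 mm high, loose; origin at the centre of its underside
- thread_spool: wooden spool of white thread, 33 mm across, 40 mm high, standing loose; origin at the centre of its underside
- wax_cake: round yellow-brown cake of wax, 45 mm across, 14 mm high, loose; origin at the centre of its underside
Not all that is in view belongs to the job. Of the things like the locking_pin, leave any that is purple; of the rest the larger one is meant.

How it is judged (in metres and radians):
On the way, in this order (a step that is already met when the one before it is completed fails the run):
1. the pin is lifted clear out of the rest (z of pin_tip in the frame of pin_rest above 0.046 m), for 0.1 s.
2. the pin is home in the blind hole while the fingers still hold it (z of pin_tip in the frame of swivel_stand below 0.008 m and horizontal distance between pin_tip and swivel_stand below 0.012 m and contact force between the fingers and locking_pin above 0.5 N), for 0.2 s.
At the end, for the whole second after the job is handed in: The pin stands in the hole of the index disc under the guide tube, upright to within 10 degrees, its tip at most 3 mm above the hole's bottom (less than 7 mm above the stand's underside) and within 12 mm of the tube's axis, released and at rest (z of pin_tip in the frame of swivel_stand below 0.007 m and horizontal distance between pin_tip and swivel_stand below 0.012 m and angle between locking_pin's own z axis and vertical below 0.17 rad and linear speed of locking_pin below 0.02 m/s); the robot touches nothing.
It fails at once if the pin pressed the stand with more than 35 N (contact force between locking_pin and swivel_stand above 35 N).
It fails at once if the hand or arm leaned on the stand with more than 35 N (contact force between the arm and swivel_stand above 35 N).
It fails at once if the insoles, tack tin, thread spool or wax cake were moved more than 20 mm (distance of any of insoles_on_platform, tack_tin, thread_spool, wax_cake from where it was at the start of the episode above 0.02 m).
It also fails if it takes over 51 s, if anything falls off the work surface, if the arm or the gripper's body presses on something with over 40 N, if the wrist force passes 120 N, or if a joint passes its speed limit or range.

ROBOT

A 7-joint arm with a two-finger parallel gripper is mounted at the origin on a cart in front of the work surface, level with it; the furniture and walls round the work are solid. World frame = base frame: x ahead of the robot, y to its left, z up, the work surface at z = 0. Lengths are in mm, angles in rad, forces in N, time in s.
With the tool pointing down it reaches from about 400 to 900 mm from the base axis. Payload 5.5 kg.
Tool frame: the origin (TCP) lies at the very end of the fingers, on their centre line; the grasp point (between the pads) lies 19 mm behind it (env.tcp_to_grasp is the distance from the TCP to the grasp point, in mm); z points along the fingers, y is the direction in which the jaws open and shut (so a half turn about z gives the same grasp; the last joint's range is limited). The gripper opens to 85 mm and grips with 20 to 120 N. Pads are 22 mm wide; open, the fingers measure 114 mm over their backs; the gripper's body (76 mm by 85 mm) begins 54 mm behind the grasp point. The pads swing forward as they close: fully open they stand 13 mm farther back than shut.
Start: joints at [1.364, 0.501, -0.427, 1.55, 0.221, 1.138, -0.21], TCP at [294.291, -579.562, 231.31] pointing down, gripper open.
Joint ranges: [-2.88, 2.88], [-0.31, 2.03], [-1.54, 1.56], [0.2, 2.42], [-1.41, 4.55], [0.19, 2.02], [-2.57, 2.57]. Speed limits (rad/s): [2.57, 2.57, 3.14, 3.14, 3.14, 3.14, 3.14].

INTERFACE

Orientations are given as a unit quaternion [x, y, z, w].
In Python, from station import env, imaging, order gives the robot as it stands.
- The arm moves only by the tool jog_arm, never from a script. Its argument "rows" is a list of rows, each a list of 2 entries, a list of its own where there are three numbers: the shift along the tool's x, y, z each as a share of 0.04 m, from -1 to 1, then the turn about the tool's z as a share of 0.15 rad, from -1 to 1. A call has 1 to 10 rows; each row shifts and turns the commanded pose from where the row before left it, along the tool's axes as they then stand; what a row does not reach is not made up. A row lasts 1/8 s, in which the tool goes at most 62.5 mm and 10.7 degrees, less where a joint would pass 70% of its speed; a pose out of reach is approached as far as the arm can. A call with a number of a shift or a turn outside -1 to 1 is refused whole. A call with a gripper value outside its range is refused whole. "gripper" is the gripper command: -1 is fully open, 1 is shut, values between are in proportion, set as the call begins (left out, the last holds). The fingers move at their own pace and stop on an object; "force" is the grip in N (left out, the last holds). Time passes only in rows, so rows that do not move let the fingers close. It gives the time, the measured TCP pose, the force and the opening at its end, in the units of the state.
- env.sense(): the state, without advancing time (a new reading comes with each control period).
- imaging.grab_frame(name): name is "scene" or "top" or "wrist"; returns a dict with "frame" (400x640x3 uint8, blue, green, red), "intrinsics" (3x3 intrinsics, pixels), "k1" (the pictures are not rectified: a ray, as slopes to the right and down, at radius r is drawn at 1 + k1 r^2 times it, then the intrinsics apply), "view" (4x4, takes a point from world to camera coordinates). Camera axes: x right, y up, looking along -z (the intrinsics and any distortion apply to the point x, -y, -z); pixel columns grow to the right and rows downward; lengths in mm; the calibration is good to about 2 mm. A picture is of the moment at which its call begins. There is no depth.
- order.job_done(): hands the job in, once; it reports no verdict.
The state is a dict: "clock": time; "joint_positions": joint angles; "qd": joint speeds; "tau": joint torques, N m; "tcp_pos": TCP position; "tool_rot": TCP orientation; "contact_force": force on the tool from outside, world axes, zero at the start; "moment": the same for the moment, N m; "gripper_width": finger opening in mm.
Only numpy, scipy, OpenCV 4.12 (cv2) and the standard library are available. Lean on these libraries where they do the work, as an engineer would, in place of code of your own. Each camera call takes 0.05 s, during which the arm holds its last target.

## Working session

There is one attempt and no reset: what is moved stays moved. The work goes in short steps, Python scripts to look and compute and a tool call to move; the robot and the scene stay as the last step left them, time stands still between calls to the robot, and variables do not carry over. Pictures are saved under pics/ and viewed, and the job is handed in when it is done.

Besides the shell and the picture viewer there is one more tool, called after ">>>" by a JSON object that holds its "op" and its "data", one argument or row to a line. jog_arm: Moves the arm, as the interface text tells. Shift numbers are shares of 0.04 m and turn numbers shares of 0.15 rad, none past 1 either way. Its arguments: {"type":"object","properties":{"rows":{"type":"array"},"gripper":{"type":"number"},"force":{"type":"number"}},"required":["rows"]}

```bash
ls; mkdir -p pics; python3 - <<'E'
from station import env, imaging, order
import cv2
print(env.sense(), env.tcp_to_grasp)
for n in ("scene","top","wrist"):
    f=imaging.grab_frame(n); cv2.imwrite(f"pics/{n}0.png",f["frame"]); print(n,f["intrinsics"],f["k1"],f["view"])
E
```

```text
pics
{'clock': 0.0, 'joint_positions': array([ 1.36417941,  0.50185668, -0.42673688,  1.5514061 ,  0.22075839,
        1.13830227, -0.21030683]), 'qd': array([-0.00022432,  0.00047406,  0.00029088,  0.00025773, -0.00072106,
        0.00056106,  0.00063415]), 'tau': array([ 1.48065706e-04, -5.69516015e+01, -5.81556067e+00, -2.80939347e+01,
        1.07150426e-02,  1.20157769e-02, -2.85474769e-06]), 'tcp_pos': array([ 293.90602773, -579.00192736,  230.26726409]), 'tool_rot': array([ 9.72538204e-01,  2.32741292e-01, -1.83446318e-04, -9.48277209e-04]), 'contact_force': array([-0.5427449 ,  0.4150249 ,  0.60733801]), 'moment': array([-0.01820659, -0.03387383, -0.01561915]), 'gripper_width': 85.45289762166094} 18.700000000000003
scene [[475.18757718   0.         326.75591257]
 [  0.         475.18757718 205.1303146 ]
 [  0.           0.           1.        ]] -0.06523153948465754 [[-8.12144217e-01 -5.83451926e-01  2.37090079e-03  3.43890607e+02]
 [ 4.32296606e-01 -5.99002447e-01  6.74029460e-01 -4.00340755e+02]
 [-3.91843611e-01  5.48434061e-01  7.38700660e-01 -6.36242852e+02]
 [ 0.0000000
[... 199 characters left out ...]
8417206 [[-2.42823914e-02 -9.99443850e-01  2.28551054e-02 -1.95292536e+02]
 [ 9.94070312e-01 -2.17152959e-02  1.06548861e-01 -5.66499713e+02]
 [-1.05993299e-01  2.53068429e-02  9.94044760e-01 -1.04058674e+03]
 [ 0.00000000e+00  0.00000000e+00  0.00000000e+00  1.00000000e+00]]
wrist [[327.22068572   0.         319.55407917]
 [  0.         327.22068572 200.48800254]
 [  0.           0.           1.        ]] -0.013287157048792906 [[ 4.53440684e-01 -8.91284432e-01 -1.89948768e-03 -6.49664948e+02]
 [ 8.54883548e-01  4.35522625e-01 -2.81947093e-01  3.73465058e+01]
 [ 2.52122324e-01  1.26222442e-01  9.59428074e-01 -3.78552384e+02]
 [ 0.00000000e+00  0.00000000e+00  0.00000000e+00  1.00000000e+00]]
```

View pics/scene0.png

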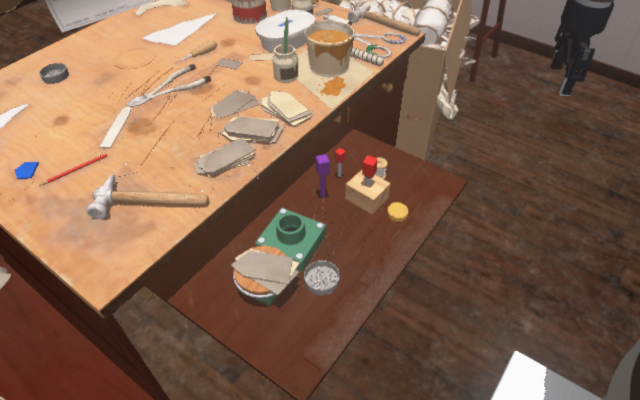

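View pics/top0.png

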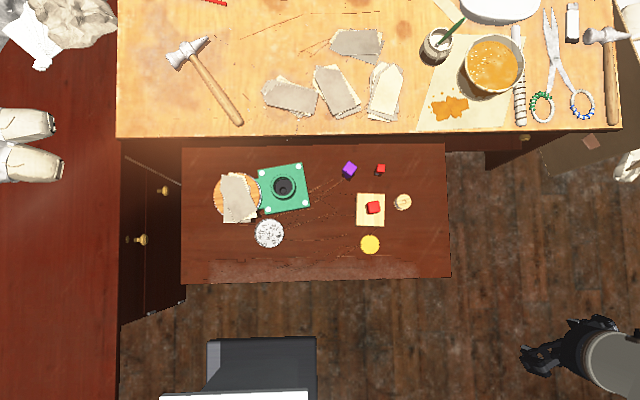

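View pics/wrist0.png

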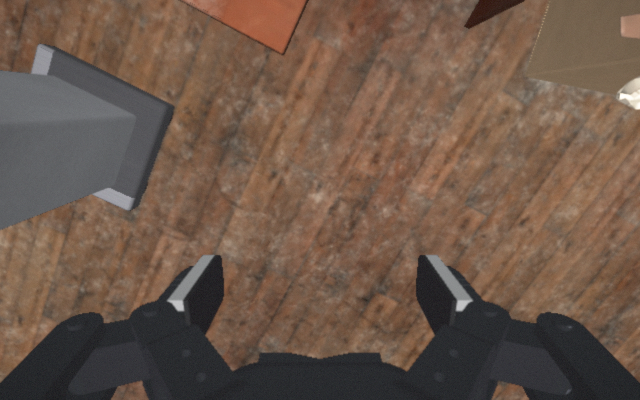

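The top view shows the rest with its red pin at (373,208), the purple decoy at (349,170), a small red one at (380,168) and the tube at (284,187). The insoles are at (238,197), the tin at (269,233), the spool at (402,201) and the wax at (370,244). Next I'll take enlarged crops.

```bash
cat > h.py <<'E'
import numpy as np, cv2
from scipy.optimize import least_squares
from station import env, imaging, order
def proj(f,P):
    P=np.atleast_2d(P); c=P@f["view"][:3,:3].T+f["view"][:3,3]
    s=np.stack([c[:,0],-c[:,1]],1)/(-c[:,2:3]); r2=(s**2).sum(1,keepdims=True)
    s=s*(1+f["k1"]*r2); K=f["intrinsics"]; return s*[K[0,0],K[1,1]]+[K[0,2],K[1,2]]
def at_z(f,uv,z):
    return least_squares(lambda p:(proj(f,[p[0],p[1],z])[0]-uv),[600,0]).x
def tri(fs,uvs):
    r=least_squares(lambda p:np.concatenate([proj(f,p)[0]-u for f,u in zip(fs,uvs)]),[600,0,50]); return r.x, r.fun
E
python3 - <<'E'
import cv2
t=cv2.imread("pics/top0.png");s=cv2.imread("pics/scene0.png")
cv2.imwrite("pics/topc.png",cv2.resize(t[145:265,205:425],None,fx=3.6,fy=3.6,interpolation=2))
cv2.imwrite("pics/scenec.png",cv2.resize(s[140:310,225:425],None,fx=3.5,fy=3.5,interpolation=2))
E
```

```text
(no output)
```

View pics/topc.png

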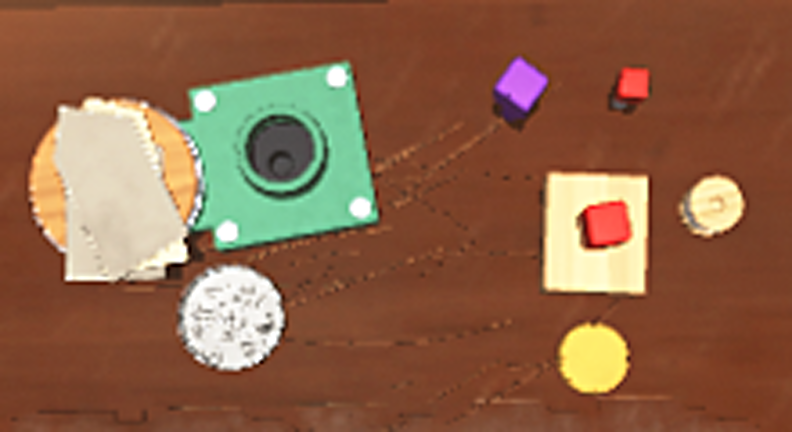

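View pics/scenec.png

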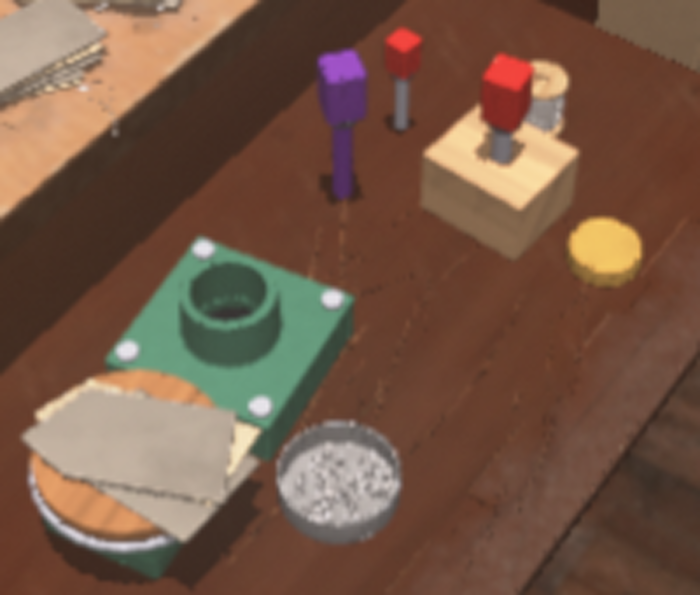

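```bash
cat > m.py <<'E'
from h import *
fs={}
for n in("top","scene"):
    f=imaging.grab_frame(n); fs[n]=f
def T(c): return np.array(c)/3.6+[205-.36,145-.36]
def S(c): return np.array(c)/3.5+[225-.36,140-.36]
t,s=fs["top"],fs["scene"]
# red blob fit by silhouette of box
def red(f,box):
    im=f["frame"].astype(int); m=((im[...,2]>120)&(im[...,1]<75)&(im[...,0]<75)); k=np.zeros_like(m); k[box[1]:box[3],box[0]:box[2]]=1; return (m&k).astype(np.uint8)
ms=[red(t,(360,195,388,222)),red(s,(358,150,382,182))]
cents=[]
for m in ms:
    y,x=np.nonzero(m); cents.append((x.mean(),y.mean())); print("red",cents[-1],len(x),x.min(),x.max(),y.min(),y.max())
print("tri head",tri([t,s],cents))
def head(p):
    x,y,a,z=p; c,si=np.cos(a),np.sin(a); P=[]
    for dz in(-18,18):
        for u,v in((-12,-12),(12,-12),(12,12),(-12,12)): P.append([x+c*u-si*v,y+si*u+c*v,z+dz])
    return np.array(P)
def rend(f,P):
    big=np.zeros((1600,2560),np.uint8); h=cv2.convexHull(((proj(f,P)+.5)*4).astype(np.int32)); cv2.fillConvexPoly(big,h,255)
    return cv2.resize(big,(640,400),interpolation=cv2.INTER_AREA)/255.
def cost(p,z=93):
    return sum(((rend(f,head([p[0],p[1],p[2],z]))-m)**2).sum() for f,m in zip([t,s],ms))
from scipy.optimize import minimize
x0=tri([t,s],cents)[0]
best=min((minimize(cost,[x0[0],x0[1],a],method="Nelder-Mead",options=dict(initial_simplex=[[x0[0],x0[1],a],[x0[0]+4,x0[1],a],[x0[0],x0[1]+4,a],[x0[0],x0[1],a+.2]])) for a in np.arange(-.7,.8,.2)),key=lambda r:r.fun)
print("head fit",best.x,best.fun)
for c in [(547,171),(649,176),(646,295),(543,292)]: print("rest",at_z(t,T(c),45))
for c in [(481,105),(579,154),(517,210),(423,155)]: print("restS",at_z(s,S(c),45))
for c in [(338,76),(204,100),(228,232),(361,208)]: print("bolt",at_z(t,T(c),33))
for c in [(331,299),(203,248),(127,350),(260,406)]: print("boltS",at_z(s,S(c),33))
print("mouth",at_z(t,T((283,150)),64),at_z(s,S((230,295)),64))
for n,c,z in(("spool",(714,203),40),("wax",(594,358),14),("tin",(231,318),20),("purple",(521,82),111),("smallred",(634,84),80),("ins",(118,195),56)): print(n,at_z(t,T(c),z))
E
python3 m.py
```

```text
red (np.float64(378.475), np.float64(208.2)) 80 366 387 195 221
red (np.float64(368.9665271966527), np.float64(165.0794979079498)) 239 362 376 155 176
tri head (array([ 540.30005733, -314.11430545,   87.25426003]), array([-0.89402026, -1.63336274,  1.77769474,  0.21973401]))
head fit [ 540.11722744 -305.29826699   -1.10022333] 202.54589773164167
rest [ 576.80538069 -274.82588678]
rest [ 572.41065212 -336.75509701]
rest [ 500.22674625 -332.24653774]
rest [ 503.45118382 -270.13577807]
restS [ 569.90848631 -332.25058408]
restS [ 500.1916615  -330.84382094]
restS [ 505.90991652 -270.92922743]
restS [ 574.38750535 -276.1657862 ]
bolt [ 639.93581032 -148.84515744]
bolt [626.64801021 -66.49477007]
bolt [545.03849528 -80.21287861]
bolt [ 557.94709476 -161.37896186]
boltS [ 558.89797854 -163.37402112]
boltS [ 640.35015933 -151.2336826 ]
boltS [626.88643674 -69.99900713]
boltS [545.76285681 -82.62305555]
mouth [ 590.43294883 -116.30850764] [ 588.3493264  -113.46963114]
spool [ 555.57318487 -376.57525712]
wax [ 463.60197969 -303.03714065]
tin [493.2653157  -80.21678772]
purple [ 620.31804348 -255.65447337]
smallred [ 623.15058732 -324.73412559]
ins [566.54129678 -17.34468139]
```

```bash
sed -i 's/    im=f\["frame"\].*/    im=f["frame"].astype(int); m=((im[...,2]>90)\&(im[...,1]<0.4*im[...,2])\&(im[...,0]<0.4*im[...,2])); k=np.zeros_like(m); k[box[1]:box[3],box[0]:box[2]]=1; k[:]=k; return (m\&k).astype(np.uint8)/' m.py
sed -i 's/(360,195,388,222)/(362,198,384,218)/' m.py
python3 m.py | head -4; python3 -c "
import cv2;t=cv2.imread('pics/top0.png');print(t[202:216,364:382].tolist()[6]);print(t[202:216,373].tolist())"
```

```text
red (np.float64(373.01503759398497), np.float64(206.78947368421052)) 133 367 379 201 213
red (np.float64(369.1525423728813), np.float64(165.4449152542373)) 236 363 376 155 176
tri head (array([ 538.8089649 , -303.76558818,   95.52351371]), array([ 0.12603637,  0.2292046 , -0.24855586, -0.03088646]))
head fit [ 5.39048110e+02 -3.04673567e+02  4.54119177e-01] 77.09516339869282
[[183, 246, 255], [121, 184, 236], [80, 122, 163], [8, 10, 74], [28, 35, 192], [64, 75, 255], [91, 103, 255], [84, 95, 255], [84, 95, 255], [83, 94, 255], [81, 93, 255], [81, 93, 255], [78, 89, 255], [78, 89, 255], [66, 74, 255], [52, 69, 235], [127, 191, 246], [197, 255, 255]]
[[64, 70, 255], [75, 85, 255], [75, 88, 255], [78, 90, 255], [80, 92, 255], [82, 93, 255], [83, 94, 255], [83, 95, 255], [89, 100, 255], [84, 93, 255], [37, 39, 253], [45, 74, 122], [150, 223, 255], [209, 255, 255]]
```

```bash
python3 - <<'E'
from h import *
t=cv2.imread("pics/top0.png");c=t[172:204,266:302].astype(float)
e=np.clip((c-10)*3.2,0,255).astype(np.uint8)
cv2.imwrite("pics/tube.png",cv2.resize(e,None,fx=18,fy=18,interpolation=cv2.INTER_NEAREST))
f=imaging.grab_frame("top")
for p in ([592.7,-115.5,64],[592.7,-115.5,24],[592.7,-115.5,32]): print(proj(f,p))
E
```

```text
[[282.85671596 185.26512497]]
[[284.03811104 187.73206205]]
[[283.80883624 187.25329005]]
```

View pics/tube.png

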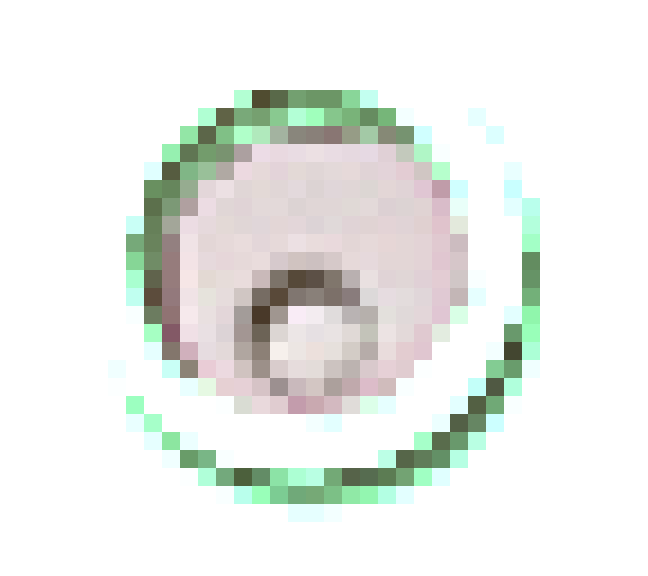

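The enhanced top view shows the bore, with a ring-shaped hole rim centred at about pixel (282.7,190.1). That is roughly 6 mm off the disc middle, which agrees with the 3–7 mm given. Next I'll work out the bench height and the camera geometry on the hand.

```bash
python3 - <<'E'
from h import *
from scipy.spatial.transform import Rotation as R
t=imaging.grab_frame("top");s=imaging.grab_frame("scene");w=imaging.grab_frame("wrist")
st=env.sense(); V=w["view"]; C=-V[:3,:3].T@V[:3,3]; Rt=R.from_quat(st["tool_rot"]).as_matrix()
print("cam in tool",Rt.T@(C-st["tcp_pos"]), "fwd", Rt.T@(-V[2,:3]), Rt)
for z in (100,150,200,250,300):
  print(z,[at_z(t,u,z).round() for u in((130,137),(440,135))],[at_z(s,u,z).round() for u in((105,312),(420,45))])
print("hole",at_z(t,(282.7,190.1),24))
print(st["clock"])
E
```

```text
cam in tool [  71.46348856    0.68288004 -142.0961042 ] fwd [-2.81987056e-01  3.15738601e-05  9.59418209e-01] [[ 8.91617153e-01  4.52790075e-01  1.21512942e-05]
 [ 4.52790075e-01 -8.91617153e-01  1.17316352e-05]
 [ 1.61462703e-05 -4.95814179e-06 -1.00000000e+00]]
100 [array([695., 195.]), array([ 687., -449.])] [array([688., 214.]), array([ 678., -780.])]
150 [array([682., 176.]), array([ 675., -436.])] [array([650., 222.]), array([ 641., -695.])]
200 [array([670., 157.]), array([ 663., -422.])] [array([612., 229.]), array([ 604., -610.])]
250 [array([658., 139.]), array([ 651., -409.])] [array([574., 237.]), array([ 566., -525.])]
300 [array([645., 120.]), array([ 639., -395.])] [array([536., 244.]), array([ 529., -439.])]
hole [ 587.45843788 -112.45395052]
0.55
```

The bench top is about z=100 with its edge at x≈690, so the hand has room. I'll look into the tube from above with the wrist camera before gripping.

>>> {"op": "jog_arm", "data": {
  "rows": [
    [[0.93,-0.58,0],0],
    [[0.93,-0.58,0],0],
    [[0.93,-0.58,0],0],
    [[0.93,-0.58,0],0],
    [[0.93,-0.58,0],0],
    [[0.93,-0.58,0],0],
    [[0.93,-0.58,0],0],
    [[0.93,-0.58,0],0],
    [[0.93,-0.58,0],0],
    [[0.93,-0.58,0],0]
  ],
  "gripper": -1
}}

```text
clock: 1.8
tcp_pos: [521.7, -203.2, 231.6]
tool_rot: [0.973, 0.233, 0.0, 0.0]
contact_force: [1.2, -0.5, 0.2]
gripper_width: 85.7
```

>>> {"op": "jog_arm", "data": {
  "rows": [
    [[0.93,-0.58,0.5],0],
    [[0.6,-0.58,0.5],0],
    [[0,0,0],0]
  ]
}}

```text
clock: 2.17
tcp_pos: [554.4, -130.9, 190.0]
tool_rot: [0.972, 0.236, -0.001, -0.001]
contact_force: [0.4, 0.7, -0.9]
gripper_width: 85.8
```

```bash
python3 - <<'E'
from h import *
w=imaging.grab_frame("wrist"); cv2.imwrite("pics/w1.png",w["frame"]); np.savez("w1.npz",**w)
st=env.sense();print(st["clock"],st["tcp_pos"],proj(w,[592.7,-115.5,64]),proj(w,[587.5,-112.5,24]))
E
```

```text
2.225 [ 554.39743975 -133.58280298  190.78709291] [[323.92631225 143.16818232]] [[318.0906389  141.76695644]]
```

View pics/w1.png

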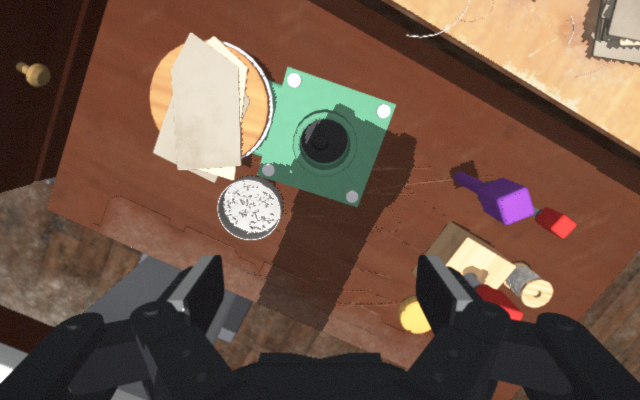

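```bash
python3 - <<'E'
from h import *
t=cv2.imread("pics/w1.png");c=t[105:180,285:365].astype(float)
e=np.clip((c/255)**.45*255*1.1,0,255).astype(np.uint8)
e2=np.clip(c*6,0,255).astype(np.uint8)
r=lambda a:cv2.resize(a,None,fx=7,fy=7,interpolation=cv2.INTER_NEAREST)
cv2.imwrite("pics/w1a.png",r(e2))
E
```

```text
(no output)
```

View pics/w1a.png

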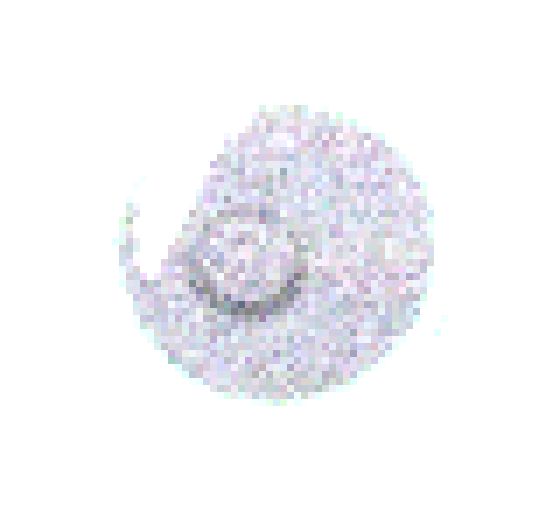

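The brightened wrist view shows the hole rim clearly at about (320,142).

```bash
python3 - <<'E'
from h import *
w=dict(np.load("w1.npz")); g=w["frame"].astype(int)
print("hole",at_z(w,(319.9,141.9),24))
B=[]
for u in((294,80),(384,111),(268,170),(352,197)):
    x,y=u; p=g[y-10:y+11,x-10:x+11]; m=(p.min(2)>(.6*p.max(2)))&(p[...,2]>100); yy,xx=np.nonzero(m); q=(xx.mean()+x-10,yy.mean()+y-10); B.append(at_z(w,q,33)); print(q,len(xx),B[-1])
print("center",np.mean(B,0))
t=imaging.grab_frame("top")
top=[at_z(t,np.array(c)/3.6+[204.64,144.64],33) for c in [(338,76),(204,100),(228,232),(361,208)]]
print("top center",np.mean(top,0),"hole rel", at_z(t,(282.7,190.1),24)-np.mean(top,0))
E
```

```text
hole [ 588.16565978 -114.05573352]
(np.float64(294.0348837209302), np.float64(80.23023255813953)) 430 [625.62527155 -69.63669753]
(np.float64(383.17369727047145), np.float64(110.71712158808933)) 403 [ 638.94353454 -150.68580843]
(np.float64(267.96585365853656), np.float64(166.99512195121952)) 205 [546.52964706 -81.46310776]
(np.float64(351.6328125), np.float64(196.203125)) 128 [ 557.52696441 -163.81519754]
center [ 592.15635439 -116.40020282]
top center [ 592.39235264 -114.23294199] hole rel [-4.93391476  1.77899147]
```

>>> {"op": "jog_arm", "data": {
  "rows": [
    [[-0.38,0.91,-0.25],0],
    [[-0.38,0.91,-0.25],0],
    [[-0.38,0.91,-0.25],0],
    [[-0.38,0.91,-0.25],0],
    [[0,0,0],0]
  ]
}}

```text
clock: 2.9
tcp_pos: [564.9, -300.2, 232.6]
tool_rot: [0.974, 0.228, 0.0, 0.002]
contact_force: [-0.6, -1.5, -0.4]
gripper_width: 85.1
```

```bash
python3 - <<'E'
from h import *
w=imaging.grab_frame("wrist"); cv2.imwrite("pics/w2.png",w["frame"]); np.savez("w2.npz",**w)
st=env.sense();print(st["clock"],st["tcp_pos"],proj(w,[539,-304,111]))
E
```

```text
2.95 [ 565.14460228 -296.87024797  232.08847048] [[308.61776053 221.52636044]]
```

View pics/w2.png

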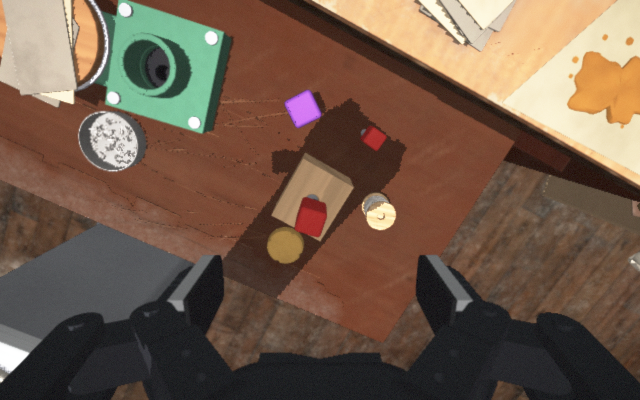

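```bash
python3 - <<'E'
from h import *
t=cv2.imread("pics/w2.png");c=t[140:255,255:365]
cv2.imwrite("pics/w2a.png",cv2.resize(np.clip(c.astype(float)*1.5,0,255).astype(np.uint8),None,fx=5,fy=5,interpolation=cv2.INTER_CUBIC))
E
```

```text
(no output)
```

View pics/w2a.png

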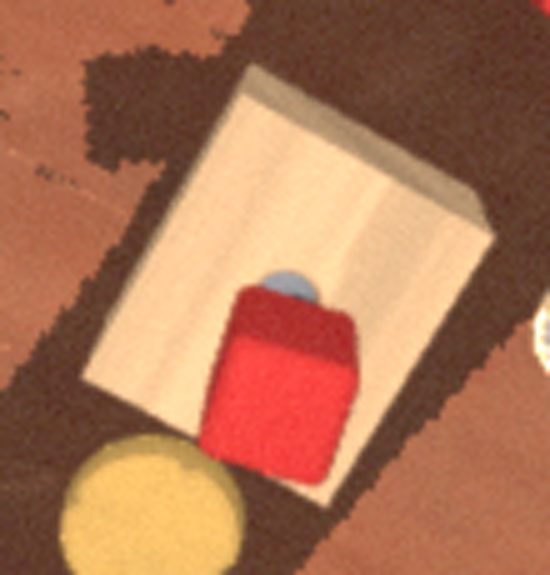

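```bash
python3 - <<'E'
from h import *
from scipy.spatial.transform import Rotation as R
w=dict(np.load("w2.npz"))
P=np.array([at_z(w,np.array(c)/5+[255-.4,140-.4],111) for c in [(236,334),(357,374),(326,486),(203,449)]])
print(P,P.mean(0)); e=np.roll(P,-1,0)-P; print(np.linalg.norm(e,axis=1),np.degrees(np.arctan2(e[:,1],e[:,0])))
for c in [(250,95),(494,238),(327,506),(82,379)]: print(at_z(w,np.array(c)/5+[254.6,139.6],45))
st=env.sense(); print(st["clock"],st["tcp_pos"],R.from_quat(st["tool_rot"]).as_matrix())
E
```

```text
[[ 548.66398481 -292.91840348]
 [ 551.35495698 -314.44665565]
 [ 530.61554806 -318.85691025]
 [ 527.37499831 -296.775011  ]] [ 539.50237204 -305.7492451 ]
[21.69578237 21.20314666 22.31841028 21.63548862] [ -82.87513918 -167.99482689   98.34864445   10.26806362]
[ 575.57477878 -279.71473891]
[ 571.17417989 -338.05133737]
[ 501.87166694 -333.74821186]
[ 504.95186862 -273.97723683]
2.95 [ 565.14460228 -296.87024797  232.08847048] [[ 8.94578211e-01  4.46910564e-01  8.79329063e-04]
 [ 4.46911426e-01 -8.94576241e-01 -1.87795404e-03]
 [-5.26506104e-05  2.07295897e-03 -9.99997850e-01]]
```

>>> {"op": "jog_arm", "data": {
  "rows": [
    [[0,0,0],1],
    [[0,0,0],1],
    [[-0.67,0.1,0.5],0],
    [[0,0,1],0],
    [[0,0,0],0],
    [[0,0,0],0],
    [[0,0,0],0]
  ]
}}

```text
clock: 3.82
tcp_pos: [541.9, -301.0, 173.2]
tool_rot: [0.996, 0.085, 0.001, 0.001]
contact_force: [-0.1, -0.4, 0.7]
gripper_width: 85.4
```

```bash
cat > w.py <<'E'
import sys
from h import *
from scipy.spatial.transform import Rotation as R
def tool(st):
    M=R.from_quat(st["tool_rot"]).as_matrix(); return M
w=imaging.grab_frame("wrist"); cv2.imwrite(f"pics/{sys.argv[1]}.png",w["frame"]); np.savez(f"{sys.argv[1]}.npz",**w)
st=env.sense();M=tool(st);print(st["clock"],st["tcp_pos"],"yaw",np.degrees(np.arctan2(M[1,0],M[0,0])),"tilt",M[:,2],st["gripper_width"],st["contact_force"])
E
python3 w.py w3
```

```text
3.875 [ 541.76600704 -301.1578702   173.07433316] yaw 9.757303758760326 tilt [ 0.00257265 -0.00125697 -0.9999959 ] 85.16480552635784 [ 0.11396501  0.27661371 -0.99128111]
```

View pics/w3.png

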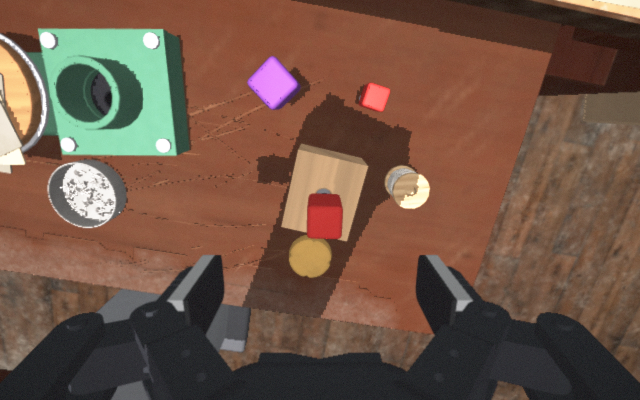

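```bash
python3 - <<'E'
from h import *
w=dict(np.load("w3.npz")); c=w["frame"][185:255,285:365]
cv2.imwrite("pics/w3a.png",cv2.resize(np.clip(c.astype(float)*1.5,0,255).astype(np.uint8),None,fx=8,fy=8,interpolation=cv2.INTER_CUBIC))
print(proj(w,[541.8,-301.1,111]))
E
```

```text
[[318.31475316 217.78946676]]
```

View pics/w3a.png

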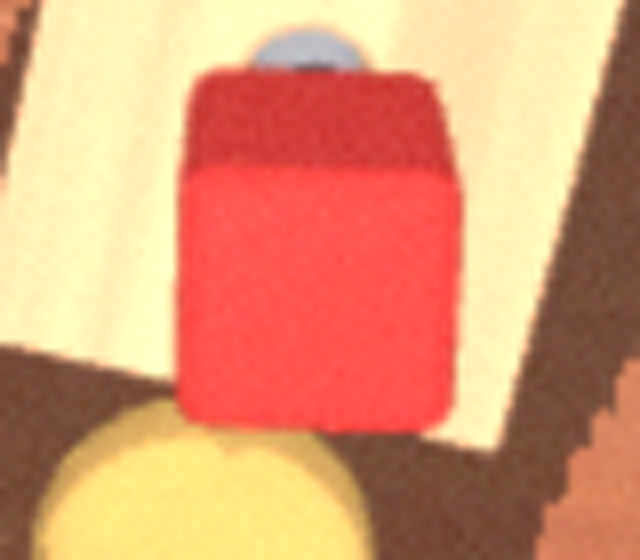

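>>> {"op": "jog_arm", "data": {
  "rows": [
    [[-0.08,0.11,0.5],0],
    [[0,0,0.5],0],
    [[0,0,0.5],0],
    [[0,0,0.5],0],
    [[0,0,0.45],0],
    [[0,0,0],0],
    [[0,0,0],0]
  ]
}}

```text
clock: 4.75
tcp_pos: [538.6, -305.9, 73.6]
tool_rot: [0.996, 0.085, 0.0, 0.0]
contact_force: [0.0, -0.6, -0.3]
gripper_width: 85.4
```

```bash
python3 w.py w4
```

```text
4.8 [ 538.81892662 -306.09542586   74.0762407 ] yaw 9.735699399049198 tilt [ 1.35093731e-03 -6.01966951e-04 -9.99998906e-01] 85.58774790308134 [-0.2839333  -0.02754933 -0.66530539]
```

View pics/w4.png

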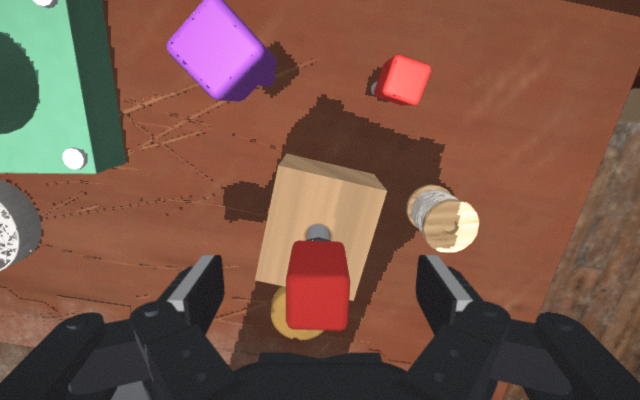

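The head at (318,290) is centred between the jaws at columns 220 and 420, so I'll grip it.

>>> {"op": "jog_arm", "data": {
  "rows": [
    [[0,0,0],0],
    [[0,0,0],0],
    [[0,0,0],0],
    [[0,0,0],0],
    [[0,0,0],0],
    [[0,0,0],0]
  ],
  "gripper": 1,
  "force": 45
}}

```text
clock: 5.55
tcp_pos: [538.2, -305.8, 73.6]
tool_rot: [0.996, 0.085, 0.0, 0.0]
contact_force: [-0.4, 1.1, 4.0]
gripper_width: 23.9
```

```bash
python3 w.py w5
```

```text
5.6 [ 538.17261107 -305.85678242   73.60807251] yaw 9.731988988742133 tilt [ 1.43927056e-04 -8.26168415e-05 -9.99999986e-01] 23.48044876755582 [-1.23241308  0.9970061   4.66019064]
```

View pics/w5.png

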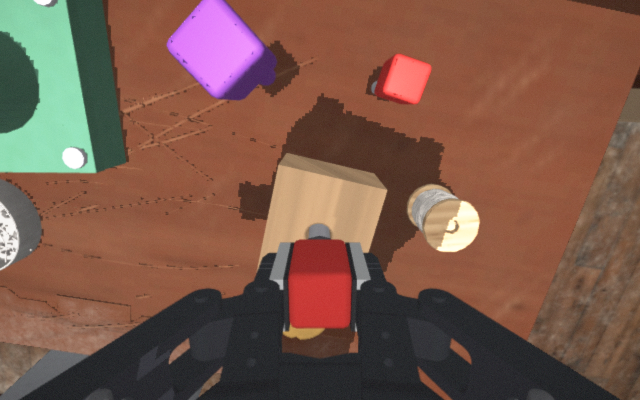

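>>> {"op": "jog_arm", "data": {
  "rows": [
    [[0,0,-0.4],0],
    [[0,0,-0.6],0],
    [[0,0,-0.6],0],
    [[0,0,-0.7],0],
    [[0,0,0],0],
    [[0,0,0],0]
  ]
}}

```text
clock: 6.35
tcp_pos: [537.5, -305.9, 164.8]
tool_rot: [0.996, 0.085, -0.0, -0.0]
contact_force: [0.1, 0.4, -1.4]
gripper_width: 23.4
```

```bash
python3 w.py w6; python3 - <<'E'
from h import *
for n in("scene","top"):
    f=imaging.grab_frame(n); np.savez(n+"6.npz",**f)
    p=proj(f,[538,-305.8,140])[0].astype(int); c=f["frame"][p[1]-50:p[1]+50,p[0]-60:p[0]+60]; print(n,p)
    cv2.imwrite(f"pics/{n}6.png",cv2.resize(np.clip(c*1.4,0,255).astype(np.uint8),None,fx=6,fy=6,interpolation=2))
E
```

```text
6.4 [ 537.17919023 -305.6961146   164.27276985] yaw 9.724894737625123 tilt [-1.65249578e-03  7.53519552e-04 -9.99998351e-01] 23.6067341017884 [-0.56547222 -0.12989276 -1.17716678]
scene [371 147]
top [376 205]
```

View pics/scene6.png

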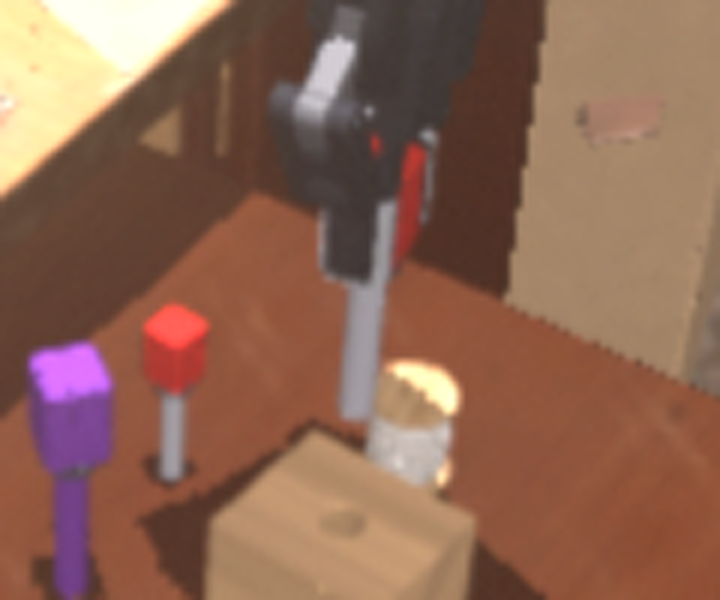

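View pics/w6.png

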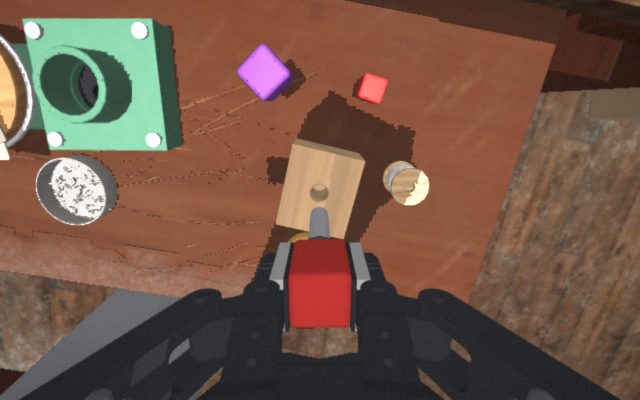

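```bash
python3 - <<'E'
from h import *
s=dict(np.load("scene6.npz"));w=dict(np.load("w6.npz"))
T=np.array([537.2,-305.7,95.3])
print("pred",proj(s,[T,T+[0,0,60]]),proj(w,[T,T+[0,0,60]]))
c=w["frame"][195:255,285:355]
cv2.imwrite("pics/w6a.png",cv2.resize(np.clip(c.astype(float)*1.5,0,255).astype(np.uint8),None,fx=9,fy=9,interpolation=cv2.INTER_CUBIC))
E
```

```text
pred [[370.10041985 165.28322953]
 [372.27654583 142.02877927]] [[318.1927948  214.11648225]
 [317.72598504 252.30366834]]
```

View pics/w6a.png

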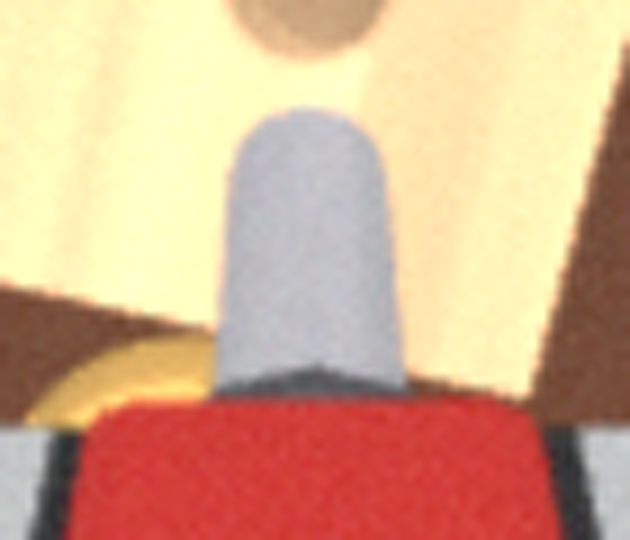

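>>> {"op": "jog_arm", "data": {
  "rows": [
    [[0.4,-0.7,0],0],
    [[0.4,-0.9,0],0],
    [[0.4,-0.9,0],0],
    [[0.4,-0.9,0],0],
    [[0.3,-0.7,0],0],
    [[0.1,-0.42,0],0],
    [[0,0,0],0],
    [[0,0,0],0]
  ]
}}

```text
clock: 7.5
tcp_pos: [585.8, -116.2, 164.9]
tool_rot: [0.996, 0.084, -0.0, 0.001]
contact_force: [0.8, -0.9, -1.4]
gripper_width: 23.8
```

```bash
python3 w.py w7; python3 - <<'E'
from h import *
for n in("scene","top"):
    f=imaging.grab_frame(n); np.savez(n+"7.npz",**f)
    p=proj(f,[588,-114,70])[0].astype(int); c=f["frame"][p[1]-50:p[1]+50,p[0]-60:p[0]+60]; print(n,p)
    cv2.imwrite(f"pics/{n}7.png",cv2.resize(np.clip(c*1.4,0,255).astype(np.uint8),None,fx=6,fy=6,interpolation=2))
w=dict(np.load("w7.npz")); c=w["frame"][150:260,250:390]
cv2.imwrite("pics/w7a.png",cv2.resize(np.clip(c.astype(float)*2,0,255).astype(np.uint8),None,fx=5,fy=5,interpolation=cv2.INTER_CUBIC))
E
```

```text
7.55 [ 585.8958676  -116.49925941  165.02537581] yaw 9.576093628214108 tilt [-6.17904565e-04 -1.09785073e-03 -9.99999206e-01] 23.902643900342248 [-0.27995286 -1.01008367 -1.42363436]
scene [290 221]
top [281 187]
```

View pics/scene7.png

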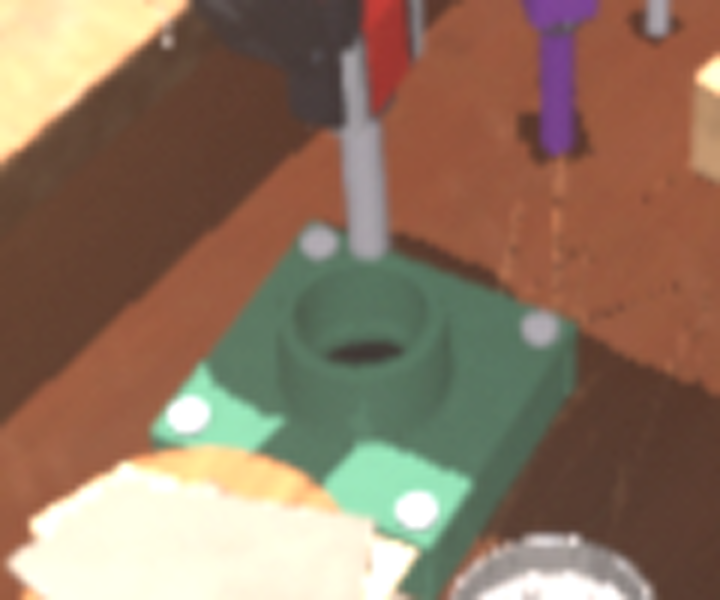

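View pics/w7a.png

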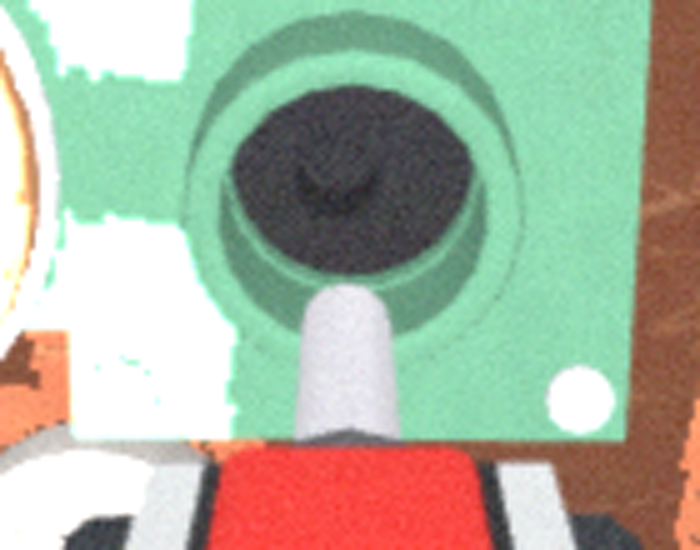

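```bash
python3 - <<'E'
from h import *
w=dict(np.load("w7.npz"))
g=w["frame"].astype(np.float32)
acc=cv2.GaussianBlur(g,(0,0),0.8)[160:215,285:350]
cv2.imwrite("pics/w7b.png",cv2.resize(np.clip((acc-8)*9,0,255).astype(np.uint8),None,fx=10,fy=10,interpolation=cv2.INTER_CUBIC))
h=at_z(w,(317.1,185.1),24); t=at_z(w,(318.6,211.5),96); print(h,t,h-t, at_z(w,(300,200),64))
# rim circle: outer mouth ellipse
E
```

```text
[ 588.22732064 -114.52827579] [ 587.64985684 -116.08733882] [0.57746379 1.55906304] [ 584.00148469 -102.05678735]
```

View pics/w7b.png

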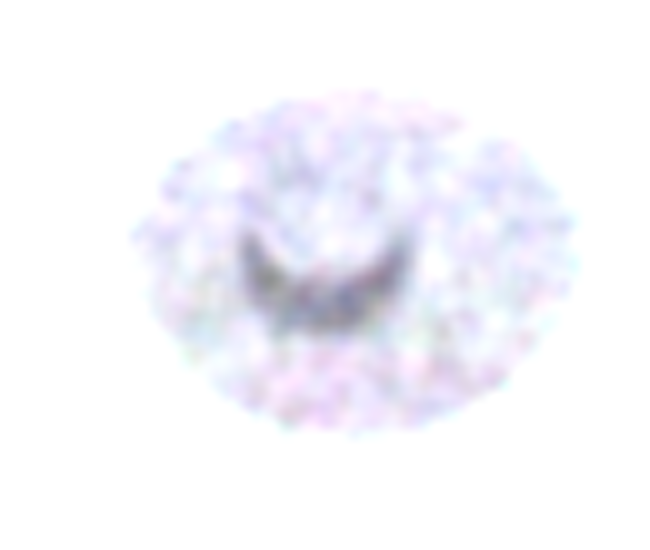

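```bash
python3 - <<'E'
from h import *
w=dict(np.load("w7.npz"))
th=np.linspace(0,2*np.pi,73)
def ext(p):
    q=proj(w,np.stack([p[0]+7*np.cos(th),p[1]+7*np.sin(th),0*th+24],1)); return q
r=least_squares(lambda p:[ext(p)[:,0].mean()-317.15, ext(p)[:,1].max()-192.8],[588,-114]); q=ext(r.x)
print(r.x,q.min(0),q.max(0),q.mean(0))
E
```

```text
[ 588.14180402 -114.57164399] [309.26314767 177.49675674] [325.00141185 192.8       ] [317.15       185.07062701]
```

>>> {"op": "jog_arm", "data": {
  "rows": [
    [[0.02,-0.035,0],0],
    [[0,0,0.4],0],
    [[0,0,0.4],0],
    [[0,0,0.4],0],
    [[0,0,0.3],0],
    [[0,0,0],0],
    [[0,0,0],0],
    [[0,0,0],0]
  ]
}}

```text
clock: 8.65
tcp_pos: [587.5, -112.7, 106.0]
tool_rot: [0.996, 0.085, 0.001, 0.0]
contact_force: [-0.6, 0.2, -1.9]
gripper_width: 23.6
```

```bash
python3 w.py w8; python3 - <<'E'
import cv2,numpy as np
w=dict(np.load("w8.npz")); c=w["frame"][150:260,250:390]
cv2.imwrite("pics/w8a.png",cv2.resize(np.clip(c.astype(float)*3,0,255).astype(np.uint8),None,fx=5,fy=5,interpolation=cv2.INTER_CUBIC))
E
```

```text
8.7 [ 587.48864396 -112.75468774  106.03396649] yaw 9.728163411876668 tilt [ 1.36027891e-03 -3.37970136e-04 -9.99999018e-01] 23.267121179963016 [-0.69721429  0.42126548 -0.68408843]
```

View pics/w8a.png

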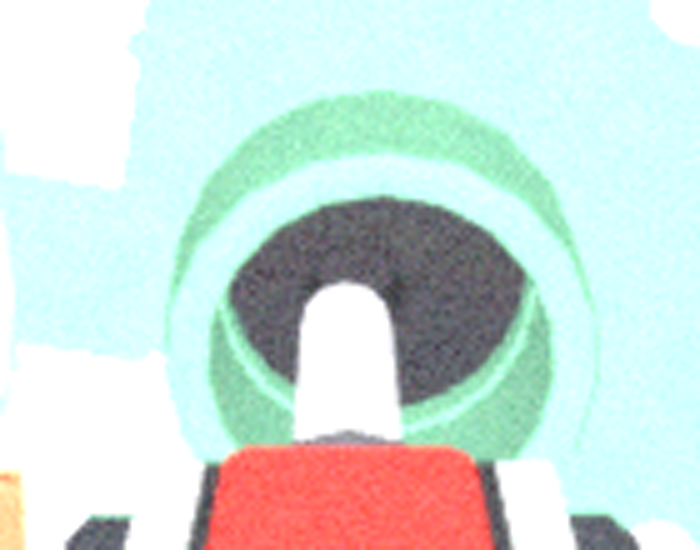

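>>> {"op": "jog_arm", "data": {
  "rows": [
    [[-0.035,0.05,0],0],
    [[0,0,0],0],
    [[0,0,0],0]
  ]
}}

```text
clock: 9.07
tcp_pos: [585.9, -115.0, 105.4]
tool_rot: [0.996, 0.085, 0.0, 0.0]
contact_force: [-0.6, 0.2, -1.5]
gripper_width: 23.2
```

```bash
python3 w.py w9; python3 - <<'E'
import cv2,numpy as np
from h import *
w=dict(np.load("w9.npz")); c=w["frame"][185:260,275:375]
cv2.imwrite("pics/w9a.png",cv2.resize(np.clip(c.astype(float)*4,0,255).astype(np.uint8),None,fx=8,fy=8,interpolation=cv2.INTER_CUBIC))
th=np.linspace(0,2*np.pi,73)
print(proj(w,[588.1,-114.5,24]),proj(w,[588.1,-114.5,37]))
E
```

```text
9.125 [ 585.88329122 -114.87981148  105.37051546] yaw 9.729853494113847 tilt [ 1.16988226e-04  3.67450413e-05 -9.99999992e-01] 23.794044045703096 [ 0.29464676 -0.44718112 -1.12943695]
[[318.36267445 205.48466874]] [[318.30376048 211.176198  ]]
```

View pics/w9a.png

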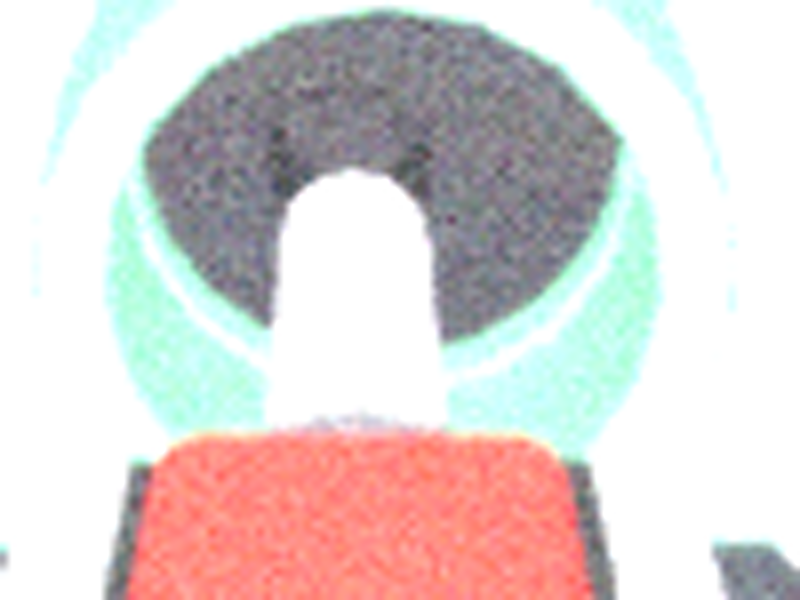

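>>> {"op": "jog_arm", "data": {
  "rows": [
    [[0,0,0.12],0],
    [[0,0,0.1],0],
    [[0,0,0.03],0],
    [[0,0,0.03],0],
    [[0,0,0.03],0],
    [[0,0,0],0],
    [[0,0,0],0]
  ]
}}

```text
clock: 10.0
tcp_pos: [586.0, -114.9, 93.0]
tool_rot: [0.996, 0.085, 0.0, 0.0]
contact_force: [-0.7, -0.7, -1.3]
gripper_width: 23.6
```

>>> {"op": "jog_arm", "data": {
  "rows": [
    [[0,0,0.03],0],
    [[0,0,0.03],0],
    [[0,0,0.0],0]
  ]
}}

```text
clock: 10.38
tcp_pos: [585.9, -114.9, 90.5]
tool_rot: [0.996, 0.085, 0.0, -0.0]
contact_force: [0.0, 0.8, -0.5]
gripper_width: 23.7
```

>>> {"op": "jog_arm", "data": {
  "rows": [
    [[0,0,0.03],0],
    [[0,0,0.03],0],
    [[0,0,0.0],0]
  ]
}}

```text
clock: 10.75
tcp_pos: [586.1, -114.7, 88.1]
tool_rot: [0.996, 0.085, 0.0, -0.0]
contact_force: [0.8, 0.1, -1.3]
gripper_width: 23.4
```

>>> {"op": "jog_arm", "data": {
  "rows": [
    [[0,0,0.03],0],
    [[0,0,0.03],0],
    [[0,0,0.03],0],
    [[0,0,0.0],0]
  ]
}}

```text
clock: 11.25
tcp_pos: [586.1, -114.8, 84.5]
tool_rot: [0.996, 0.085, 0.0, -0.0]
contact_force: [1.1, -0.4, -1.5]
gripper_width: 23.9
```

>>> {"op": "jog_arm", "data": {
  "rows": [
    [[0,0,0.03],0],
    [[0,0,0.03],0],
    [[0,0,0.03],0],
    [[0,0,0.0],0]
  ]
}}

```text
clock: 11.75
tcp_pos: [586.0, -114.8, 80.9]
tool_rot: [0.996, 0.085, 0.0, -0.0]
contact_force: [1.8, 0.9, -1.4]
gripper_width: 23.6
```

```bash
python3 w.py w10; python3 - <<'E'
import cv2,numpy as np
w=dict(np.load("w10.npz")); c=w["frame"][185:260,275:375]
cv2.imwrite("pics/w10a.png",cv2.resize(np.clip(c.astype(float)*3,0,255).astype(np.uint8),None,fx=7,fy=7,interpolation=cv2.INTER_CUBIC))
E
```

```text
11.8 [ 586.02539029 -114.75033799   80.87041866] yaw 9.736204239682145 tilt [ 3.20132857e-04  1.59341076e-04 -9.99999936e-01] 23.711472831216696 [ 2.54059239  0.63561299 -2.00796568]
```

View pics/w10a.png

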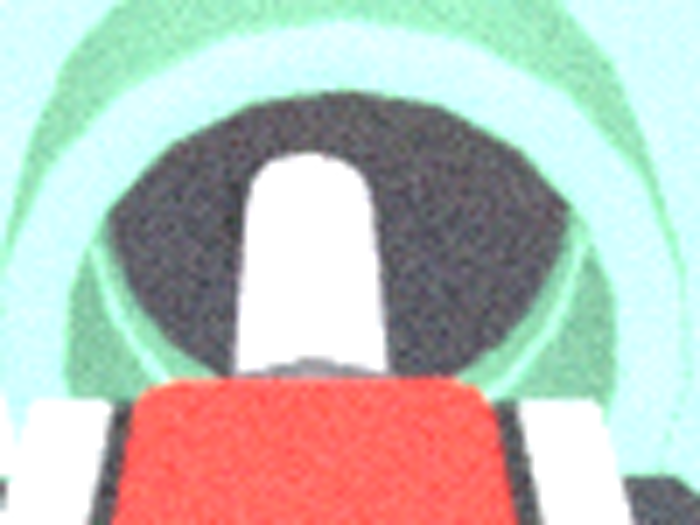

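The shank now ends inside the disc at the hole, about 12 mm deep and with little force. There is a slight +x side load, so I'll ease toward +x and carry on down.

>>> {"op": "jog_arm", "data": {
  "rows": [
    [[0.012,0,0.03],0],
    [[0,0,0.03],0],
    [[0,0,0.03],0],
    [[0,0,0.0],0]
  ]
}}

```text
clock: 12.3
tcp_pos: [586.2, -114.8, 77.1]
tool_rot: [0.996, 0.085, -0.0, -0.0]
contact_force: [2.1, 1.1, -1.9]
gripper_width: 23.6
```

>>> {"op": "jog_arm", "data": {
  "rows": [
    [[0,0,0.03],0],
    [[0,0,0.03],0],
    [[0,0,0.0],0]
  ]
}}

```text
clock: 12.68
tcp_pos: [586.2, -114.8, 74.7]
tool_rot: [0.996, 0.085, -0.0, -0.0]
contact_force: [2.1, 0.9, -1.9]
gripper_width: 23.6
```

>>> {"op": "jog_arm", "data": {
  "rows": [
    [[0,0,0.025],0],
    [[0,0,0.025],0],
    [[0,0,0.0],0]
  ]
}}

```text
clock: 13.05
tcp_pos: [586.3, -114.8, 72.8]
tool_rot: [0.996, 0.085, -0.0, -0.0]
contact_force: [0.6, 0.3, -1.6]
gripper_width: 23.3
```

>>> {"op": "jog_arm", "data": {
  "rows": [
    [[0,0,0.02],0],
    [[0,0,0.0],0],
    [[0,0,0.0],0]
  ]
}}

```text
clock: 13.42
tcp_pos: [586.4, -114.8, 72.5]
tool_rot: [0.996, 0.085, 0.0, 0.0]
contact_force: [-1.5, 0.7, 5.0]
gripper_width: 23.5
```

>>> {"op": "jog_arm", "data": {
  "rows": [
    [[0,0,0.01],0],
    [[0,0,0.0],0],
    [[0,0,0.0],0]
  ]
}}

```text
clock: 13.8
tcp_pos: [586.5, -114.8, 72.5]
tool_rot: [0.996, 0.085, 0.0, 0.0]
contact_force: [-1.4, 1.0, 7.3]
gripper_width: 23.3
```

```bash
python3 w.py w11; python3 - <<'E'
from h import *
f=imaging.grab_frame("scene")
c=f["frame"][170:270,230:350]
cv2.imwrite("pics/s11.png",cv2.resize(np.clip(c*1.4,0,255).astype(np.uint8),None,fx=6,fy=6,interpolation=2))
E
```

```text
13.85 [ 586.50836962 -114.77114083   72.48723245] yaw 9.731184684889016 tilt [ 3.27713874e-04 -3.47980807e-04 -9.99999886e-01] 23.44404090690835 [-1.8767112   1.07404177  6.68062906]
```

View pics/s11.png

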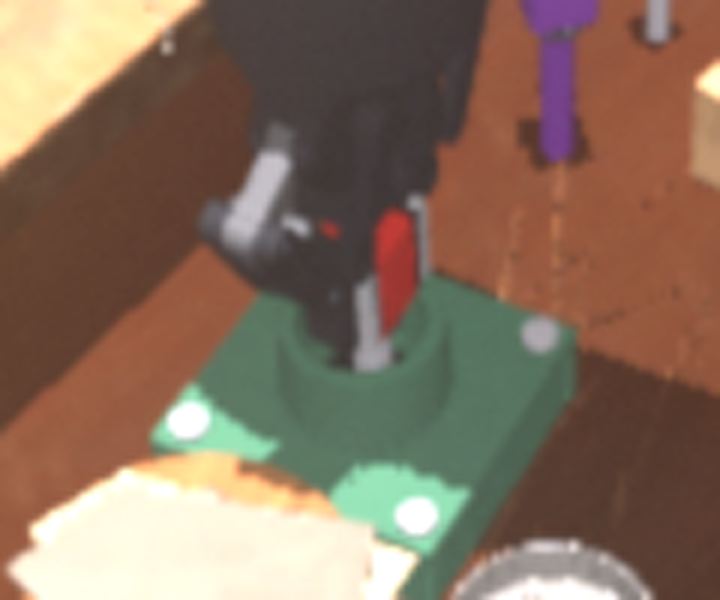

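View pics/w11.png

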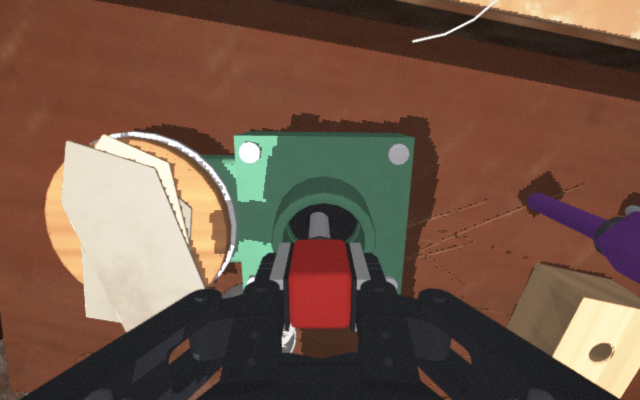

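The pin is home: it bottomed at TCP z=72.5 (expected 72.6) with about 7 N, and that has been held for over 0.2 s. Releasing now.

>>> {"op": "jog_arm", "data": {
  "rows": [
    [[0,0,0],0],
    [[0,0,0],0],
    [[0,0,0],0],
    [[0,0,0],0],
    [[0,0,0],0]
  ],
  "gripper": -0.3
}}

```text
clock: 14.52
tcp_pos: [586.3, -114.8, 71.7]
tool_rot: [0.996, 0.085, -0.0, -0.0]
contact_force: [-0.8, -0.2, 0.2]
gripper_width: 55.5
```

```bash
python3 w.py w12
```

```text
14.575 [ 586.29428653 -114.76861812   71.64542338] yaw 9.733283639167645 tilt [-1.00338720e-04  3.25302135e-05 -9.99999994e-01] 55.563059117015676 [0.02304641 0.00590538 1.15030277]
```

View pics/w12.png

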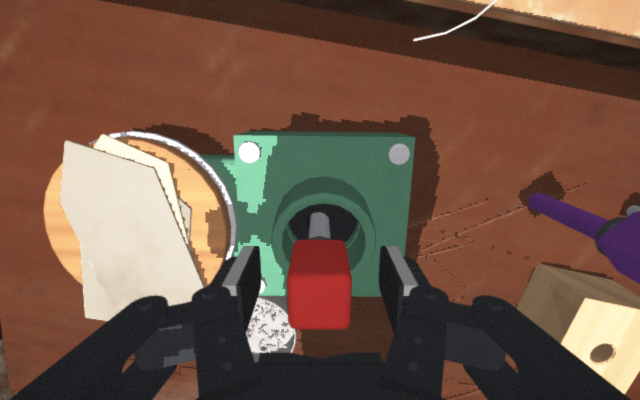

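Released, and the head stands free between the open fingers. I'll retreat straight up.

>>> {"op": "jog_arm", "data": {
  "rows": [
    [[0,0,-0.3],0],
    [[0,0,-0.6],0],
    [[0,0,-0.8],0],
    [[0,0,-0.8],0],
    [[-0.5,0,-0.8],0],
    [[-0.8,0,-0.3],0],
    [[-0.8,0,0],0],
    [[-0.8,0,0],0],
    [[0,0,0],0],
    [[0,0,0],0]
  ]
}}

```text
clock: 15.82
tcp_pos: [473.0, -134.4, 216.7]
tool_rot: [0.996, 0.085, 0.001, 0.0]
contact_force: [0.7, 0.6, -0.0]
gripper_width: 55.4
```

```bash
python3 w.py w13; python3 - <<'E'
from h import *
f=imaging.grab_frame("scene")
print("pred top of head home", proj(f,[[588,-114.5,110],[588,-114.5,74]])-[225,140])
c=f["frame"][140:310,225:425]
cv2.imwrite("pics/s13.png",cv2.resize(c,None,fx=3.5,fy=3.5,interpolation=2))
E
```

```text
15.875 [ 473.22570909 -134.1843676   216.45646257] yaw 9.757710632423352 tilt [ 1.86194328e-03 -1.90348103e-04 -9.99998248e-01] 55.255998355673015 [ 0.76100409 -0.40069167 -0.41084192]
pred top of head home [[64.4678351  67.04630853]
 [65.55653639 80.16312665]]
```

View pics/s13.png

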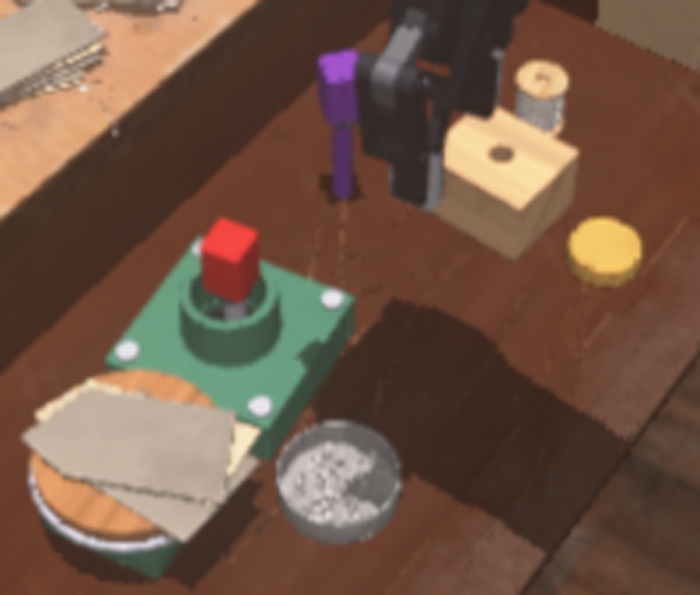

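View pics/w13.png

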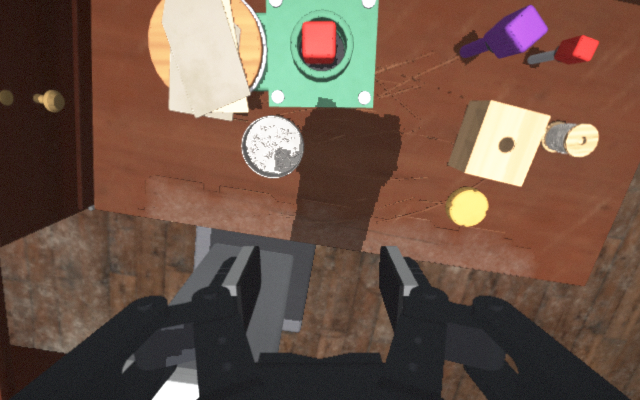

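The head top centre is at about (231,234) in the crop, against (226,235) predicted for home. The pin looks upright, nothing else has moved, and the hand is clear.

```bash
python3 -c "
from station import order
print(order.job_done())"
```

```text
the job is handed in; nothing more can be done
None
```

The locking pin is home in the index hole and released, the hand is clear, and the job is handed in. No verdict was reported. I finished at about 16 s of the 51 s allowed.

- **How it went:** No feeling about was needed. The hole showed up in brightened top and wrist pictures, about 5 mm off the disc middle. I lined the pin up over it by wrist camera and lowered it in roughly 1 mm steps.
- **Forces:** The side force on the tool stayed around 2 N on the way down. The pin bottomed at TCP z 72.5 mm (72.6 expected) with about 7 N, well under the 35 N limit. I held it there for over 0.2 s before letting go.
- **Last checks:**
  - The head's height in the scene picture matches the prediction for a home pin, to within about 1–2 pixels.
  - The pin looks upright.
  - The insoles, tin, spool and wax look to be in their starting places.
  - No check failed. The position estimates from different cameras disagreed by 1–2 mm, within their calibration.
- **One correction:** After the move to the tube, the first position reading was taken before the arm had settled, which left the tip about 2 mm off. I corrected it before the pin went into the hole.

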